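# Hefting spray cans: full to the rack, empties to scrap

## Task

Clear the identical spray cans off the wheel-building bench, telling full from empty by their weight in the grip: stand every full can upright on its base in a free pocket of the can rack, and put every empty one in the scrap-metal bin, at rest inside it, standing or lying. Leave the other things on the bench, and the oil bottle already in the rack, where they are.

Things in the scene. Friction and masses are not known exactly. Their poses are not given: they have to be found in the camera images.
- can_a_mid (a point): Spray can standing on the bench; all look alike. 160 mm tall: metal body 52 mm across (white sleeve, red band) up to 132 mm, then a fixed black cap 45 mm across. This point is its centre, 80 mm above its underside; z runs up the can. Grip it 115 to 130 mm above its underside, above the low clutter. Full: about 260 g, empty: about 65 g (within 10 %); how many are full is not known beforehand.
- can_b_mid (a point): Spray can standing on the bench; all look alike. 160 mm tall: metal body 52 mm across (white sleeve, red band) up to 132 mm, then a fixed black cap 45 mm across. This point is its centre, 80 mm above its underside; z runs up the can. Grip it 115 to 130 mm above its underside, above the low clutter. Full: about 260 g, empty: about 65 g (within 10 %); how many are full is not known beforehand.
- can_c_mid (a point): Spray can standing on the bench; all look alike. 160 mm tall: metal body 52 mm across (white sleeve, red band) up to 132 mm, then a fixed black cap 45 mm across. This point is its centre, 80 mm above its underside; z runs up the can. Grip it 115 to 130 mm above its underside, above the low clutter. Full: about 260 g, empty: about 65 g (within 10 %); how many are full is not known beforehand.
- rack: Dark steel can rack, fixed, 250 (own x) x 92 mm, to the left or right of the cans (scrap bin on the other side): a floor 4 mm above the bench and an upper sheet, top at 66 mm, with three round openings 61 mm across, 78 mm apart along own x. A can goes base down through an opening and stands on the floor. Origin at the centre of its underside.
- pocket0 (a point): Centre of the opening, level with the top of the upper sheet (66 mm above the bench, 62 mm above the rack's floor): free end pocket (own x = -78 mm).
- pocket1 (a point): Centre of the opening, level with the top of the upper sheet (66 mm above the bench, 62 mm above the rack's floor): free middle pocket.
- pocket2 (a point): Centre of the opening, level with the top of the upper sheet (66 mm above the bench, 62 mm above the rack's floor): end pocket (own x = +78 mm), already taken by the oil bottle.
- scrap_bin: Open grey scrap-metal bin, fixed, 250 mm (own x) by 190 mm (own y), 90 mm high, walls and floor 4 mm, with a worn chainring and an old sprocket lying flat on its floor. Origin at the centre of its underside.
- oil_bottle: Bystander: white squeeze bottle of oil, 50 mm across and 120 mm tall, standing in the occupied pocket of the rack; origin at the centre of its underside.
- hub: Bystander: front hub lying among the cans, 108 mm long along its own x, flanges 54 mm across; origin at its centre.
- rim_tape: Bystander: roll of blue rim tape lying flat, 72 mm across, 24 mm high; origin at the centre of its underside.
- bell: Bystander: steel bicycle bell, dome 57 mm across, 36 mm high; origin at the centre of its underside.
- pedal: Bystander: black flat pedal, about 76 x 115 x 23 mm, towards the far side; origin at the centre of its underside.
- cone_wrench: Bystander: thin steel wrench, 170 mm long, towards the far side; it lies along its own x.
- nipple_driver: Bystander: screwdriver-like nipple driver, 180 mm long, towards the far side; it lies along its own x.

How it is judged (in metres and radians):
At the end, for the whole second after the job is handed in: Every full can stands upright (within 0.1 rad) in a rack pocket, centre within 12 mm of the opening's axis, base on the rack's floor. Every empty can is inside the scrap bin, standing or lying, its centre within the walls and at most 100 mm above the bench. All at rest (((((horizontal distance between can_a_mid and pocket0 below 0.012 m or horizontal distance between can_a_mid and pocket1 below 0.012 m or horizontal distance between can_a_mid and pocket2 below 0.012 m) and angle between can_a_mid's own z axis and vertical below 0.1 rad and z of can_a_mid in the frame of rack between 0.076 and 0.092 m and linear speed of can_a below 0.03 m/s) and contact force between can_a and rack above 1.5 N) or ((x of can_a_mid in the frame of scrap_bin between -0.12 and 0.12 m and y of can_a_mid in the frame of scrap_bin between -0.09 and 0.09 m and z of can_a_mid in the frame of scrap_bin between 0.01 and 0.1 m and linear speed of can_a below 0.03 m/s) and contact force between can_a and scrap_bin below 1.9 N)) and ((((horizontal distance between can_b_mid and pocket0 below 0.012 m or horizontal distance between can_b_mid and pocket1 below 0.012 m or horizontal distance between can_b_mid and pocket2 below 0.012 m) and angle between can_b_mid's own z axis and vertical below 0.1 rad and z of can_b_mid in the frame of rack between 0.076 and 0.092 m and linear speed of can_b below 0.03 m/s) and contact force between can_b and rack above 1.5 N) or ((x of can_b_mid in the frame of scrap_bin between -0.12 and 0.12 m and y of can_b_mid in the frame of scrap_bin between -0.09 and 0.09 m and z of can_b_mid in the frame of scrap_bin between 0.01 and 0.1 m and linear speed of can_b below 0.03 m/s) and contact force between can_b and scrap_bin below 1.9 N)) and ((((horizontal distance between can_c_mid and pocket0 below 0.012 m or horizontal distance between can_c_mid and pocket1 below 0.012 m or horizontal distance between can_c_mid and pocket2 below 0.012 m) and angle between can_c_mid's own z axis and vertical below 0.1 rad and z of can_c_mid in the frame of rack between 0.076 and 0.092 m and linear speed of can_c below 0.03 m/s) and contact force between can_c and rack above 1.5 N) or ((x of can_c_mid in the frame of scrap_bin between -0.12 and 0.12 m and y of can_c_mid in the frame of scrap_bin between -0.09 and 0.09 m and z of can_c_mid in the frame of scrap_bin between 0.01 and 0.1 m and linear speed of can_c below 0.03 m/s) and contact force between can_c and scrap_bin below 1.9 N))); the robot touches nothing.
It fails at once if the oil bottle in the rack is moved by more than 40 mm (distance of oil_bottle from where it was at the start of the episode above 0.04 m).
It fails at once if another bystander on the bench is moved by more than 40 mm (distance of any of hub, rim_tape, bell, pedal, cone_wrench, nipple_driver from where it was at the start of the episode above 0.04 m).
It also fails if it takes over 64 s, if anything falls off the work surface, if the arm or the gripper's body presses on something with over 40 N, if the wrist force passes 120 N, or if a joint passes its speed limit or range.

## Robot

A 6-joint arm with a two-finger parallel gripper is mounted at the origin on the work surface. World frame = base frame: x ahead of the robot, y to its left, z up, the work surface at z = 0. Lengths are in mm, angles in rad, forces in N, time in s.
With the tool pointing down it reaches from about 300 to 875 mm from the base axis. Payload 6.4 kg.
Tool frame: the origin (TCP) lies midway between the tips of the shut fingers; the grasp point (between the pads) lies 19 mm behind it (bot.hold_point_z is the z of the grasp point in the tool frame, in mm); z points along the fingers, y is the line along which they close (so a half turn about z gives the same grasp; the last joint's range is limited). The gripper opens to 88 mm and grips with 3 to 60 N. Pads are 18 mm wide; open, the fingers measure 123 mm over their backs; the gripper's body (75 mm by 187 mm) begins 45 mm behind the grasp point.
Start: joints at [-1.446, 0.181, 1.607, -0, 1.354, -0.206], TCP at [186.776, -543.834, 238.714] pointing down, gripper open.
Joint ranges: [-2.99, 2.99], [-0.89, 2.07], [0.3, 2.58], [-1.14, 4.28], [0, 2.63], [-3.12, 3.12]. Speed limits (rad/s): [2.57, 2.57, 3.01, 3.14, 3.14, 3.14].

## Interface

Orientations are given as a unit quaternion [w, x, y, z].
In Python, from rig import bot, vision, ticket gives the robot as it stands.
- The arm moves only by the tool play_rows, never from a script. Its argument "series" is a list that holds one entry, the list of rows, each a list of 7 numbers: the shift along the world's x, y, z as a fraction of full scale, then the turn, a rotation vector about the world's x, y, z as a fraction of full scale, then the closure, from 0 (fully open) to 1 (shut). In form: [[[tx, ty, tz, wx, wy, wz, claw], ...]]. A call has exactly 10 rows; each row shifts and turns the commanded pose from where the row before left it; what a row does not reach is not made up. Full scale, the value 1, is 0.4 m for a shift and 180 degrees for a turn. A row lasts 1/8 s, in which the tool goes at most 62.5 mm and 10.7 degrees, less where a joint would pass 70% of its speed; a pose out of reach is approached as far as the arm can. A call with a number of a shift or a turn outside -1 to 1 is refused whole. A call with a gripper value outside its range is refused whole. The fingers move at their own pace and stop on an object; "newtons" is the grip in N (left out, the last holds). Time passes only in rows, so rows that do not move let the fingers close, or fill a call up. It gives the time, the measured TCP pose, the force, the opening and the grip force at its end, in the units of the state.
- bot.read_state(): the state, without advancing time (a new reading comes with each control period).
- vision.read_camera(name): name is "scene" or "side" or "wrist"; returns a dict with "image" (480x640x3 uint8, red, green, blue), "depth" (480x640 float32, mm along the optical axis (not along the pixel's ray), 0 where there is no reading), "intrinsics" (3x3 intrinsics, pixels), "pose" (4x4, takes a point from camera to world coordinates); the wrist camera has in their place "hand_eye" (4x4, takes a point from camera to tool coordinates, whose origin is the TCP and whose axes are the flange's). Camera axes: x right, y down, z forward; pixel columns grow to the right and rows downward; lengths in mm; the calibration is good to about 2 mm. A picture is of the moment at which its call begins: read the wrist's pose just before it.
- ticket.close_job(): hands the job in; it is judged then, once.
The state is a dict: "t": time; "q": joint angles; "joint_vel": joint speeds; "effort": joint torques, N m; "eef_pos": TCP position; "tool_rot": TCP orientation; "force": force on the tool from outside, world axes, zero at the start; "moment": the same for the moment, N m; "width": opening from 0.0 (shut) to 1.0 (fully open); "finger_force": force on a finger pad.
Only numpy, scipy, OpenCV 4.12 (cv2) and the standard library are available. Lean on these libraries where they do the work, as an engineer would, in place of code of your own. Each camera call takes 0.05 s, during which the arm holds its last target. There are 200 camera calls.

## Working session

There is one attempt and no reset: what is moved stays moved. The work goes in short steps, Python scripts to look and compute and a tool call to move; the robot and the scene stay as the last step left them, time stands still between calls to the robot, and variables do not carry over. Pictures are saved under pics/ and viewed, at most 10 in all, crops included, and the job is handed in when it is done.

Besides the shell and the picture viewer there is one more tool, called by a JSON object that holds its "api" and its "payload", one argument or row to a line. play_rows: Moves the arm, as the interface text tells. Shift numbers are shares of 0.4 m and turn numbers shares of 180 degrees, none past 1 either way. Its arguments: {"type":"object","properties":{"series":{"type":"array"},"newtons":{"type":"number"}},"required":["series"]}

```bash
mkdir -p pics; cat > h.py <<'E'
from rig import bot, vision, ticket
import numpy as np, cv2
def cam(n):
    s=bot.read_state(); c=vision.read_camera(n)
    if n=="wrist":
        from scipy.spatial.transform import Rotation as R
        q=s["tool_rot"]; T=np.eye(4); T[:3,:3]=R.from_quat([q[1],q[2],q[3],q[0]]).as_matrix(); T[:3,3]=s["eef_pos"]
        c["pose"]=T@c["hand_eye"]
    return c
def cloud(c):
    K=np.array(c["intrinsics"]);d=c["depth"];v,u=np.mgrid[:480,:640]
    p=np.stack([(u-K[0,2])*d/K[0,0],(v-K[1,2])*d/K[1,1],d],-1)
    P=np.array(c["pose"]); w=p@P[:3,:3].T+P[:3,3]; w[d==0]=np.nan
    return w
E
python3 - <<'E'
from h import *
for n in("scene","side"):
    c=cam(n); np.savez(n,**c); cv2.imwrite(f"pics/{n}.png",c["image"][:,:,::-1]); print(np.round(c["pose"],2))
print(bot.read_state())
E
```

```text
[[-7.00000e-02  6.90000e-01 -7.20000e-01  1.40537e+03]
 [ 1.00000e+00  6.00000e-02 -4.00000e-02  2.01900e+01]
 [ 1.00000e-02 -7.20000e-01 -6.90000e-01  8.61390e+02]
 [ 0.00000e+00  0.00000e+00  0.00000e+00  1.00000e+00]]
[[-9.70000e-01 -1.30000e-01  2.00000e-01  3.60000e+02]
 [-2.40000e-01  5.10000e-01 -8.30000e-01  1.00937e+03]
 [ 1.00000e-02 -8.50000e-01 -5.20000e-01  6.93430e+02]
 [ 0.00000e+00  0.00000e+00  0.00000e+00  1.00000e+00]]
{'t': 0.1, 'q': array([-1.44628356e+00,  1.81478376e-01,  1.60788770e+00,  1.12754821e-05,
        1.35381935e+00, -2.06259260e-01]), 'joint_vel': array([-0.00014086, -0.00209358, -0.00264596, -0.00022837, -0.00010299,
        0.00235627]), 'effort': array([ 5.27264438e-04, -4.34816766e+01, -3.42695045e+01,  7.04183662e-02,
        3.40068480e-02, -3.95888958e-05]), 'eef_pos': array([ 186.72567749, -543.32854762,  237.90351731]), 'tool_rot': array([-7.95495243e-04,  9.86354766e-01,  1.64631837e-01,  3.80417753e-05]), 'force': array([-0.33933615,  0.61855539,  0.18399756]), 'moment': array([ 0.03548752, -0.02735312, -0.02218014]), 'finger_force': 0.0, 'width': 1.0009333156228268}
```

View pics/scene.png

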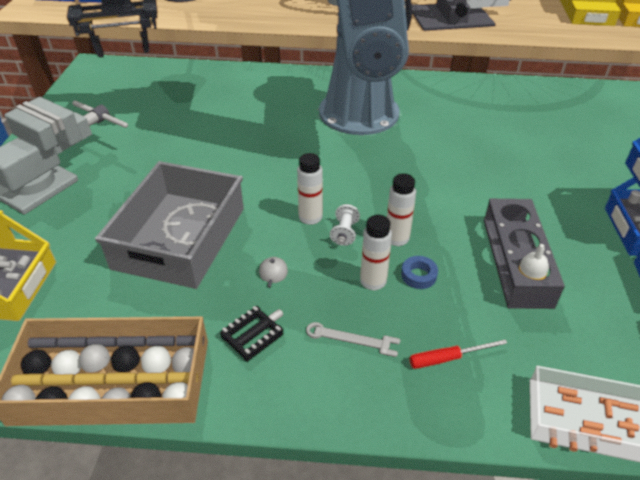

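View pics/side.png

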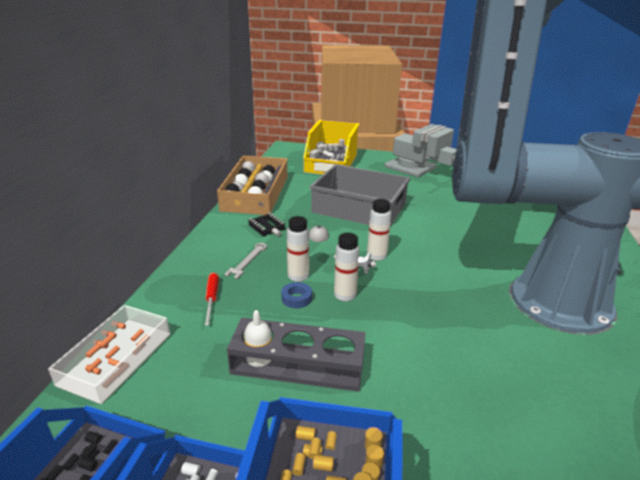

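The scene shows cans with caps at (309,161), (403,183) and (377,225), the bin on the left (-y) and the rack on the right (+y). The oil bottle is in the near pocket at (534,265), so the two far openings, (517,212) and (524,240), are free.

```bash
python3 - <<'E'
from h import *
out={}
for n in("scene","side"):
    c=np.load(n+".npz"); w=cloud(c); x,y,z=w[...,0],w[...,1],w[...,2]
    m=((z>150)&(z<172)&(x>300)&(x<800)&(abs(y)<300)).astype(np.uint8)
    k,l,s,ce=cv2.connectedComponentsWithStats(m)
    for i in range(1,k):
        if s[i,4]>40:
            p=w[l==i]; top=p[p[:,2]>157]; print(n,"can",s[i,4],np.round(ce[i]),[np.round(cv2.minEnclosingCircle(top[:,:2].astype(np.float32))[0],1) if len(top) else 0], np.round(np.percentile(p,[2,98],axis=0)[:, :],0).tolist())
    for nm,lo,hi,ya,yb in(("rack",58,73,120,420),("bin",82,97,-500,-80)):
        mm=(z>lo)&(z<hi)&(y>ya)&(y<yb)&(x>250)&(x<800)
        k,l,s,ce=cv2.connectedComponentsWithStats(mm.astype(np.uint8)); i=1+np.argmax(s[1:,4])
        p=w[l==i]; print(n,nm,s[i],cv2.minAreaRect(p[:,:2].astype(np.float32)),np.median(p[:,2]))
        out[n+nm]=p
    t=w[(z>15)&(z<60)&(x>350)&(x<700)&(y>-120)&(y<140)]
    out[n+"low"]=t
# top-down height map for both
for n in("scene","side"):
    p=cloud(np.load(n+".npz")).reshape(-1,3); p=p[~np.isnan(p[:,0])]
    img=np.zeros((600,800,3),np.uint8)  # 1px=1mm ; x 250..850 , y -400..400
    q=p[(p[:,0]>250)&(p[:,0]<849)&(abs(p[:,1])<399)&(p[:,2]>-10)&(p[:,2]<200)]
    o=np.argsort(q[:,2]);q=q[o]
    col=cv2.applyColorMap(np.clip(q[:,2]*1.5+10,0,255).astype(np.uint8)[:,None],cv2.COLORMAP_JET)[:,0]
    for a,b in zip(q,col):
        r=int(a[0]-250);cc=int(a[1]+400); img[r:r+2,cc:cc+2]=b
    out[n+"img"]=img
cv2.imwrite("pics/top.png",np.maximum(out["sceneimg"],0)); cv2.imwrite("pics/top2.png",out["sideimg"])
E
```

```text
scene can 290 [309. 161.] [array([447.7, -90.6])] [[430.0, -111.0, 151.0], [470.0, -72.0, 162.0]]
scene can 316 [403. 181.] [array([498.4, 100.6])] [[480.0, 80.0, 151.0], [520.0, 120.0, 161.0]]
scene can 390 [378. 224.] [array([626.1,  52.4])] [[607.0, 32.0, 151.0], [648.0, 72.0, 162.0]]
scene rack [ 489  198   76   92 2909] ((545.8439331054688, 346.95428466796875), (257.11248779296875, 94.81444549560547), 3.9747326374053955) 64.45829106110739
scene bin [  95  161  148  101 2054] ((535.4625854492188, -360.52374267578125), (201.20758056640625, 266.5960693359375), 79.20344543457031) 88.93226640036812
side can 162 [381. 204.] [array([449.1, -86.8])] [[427.0, -105.0, 150.0], [468.0, -64.0, 161.0]]
side can 195 [297. 221.] [array([627.3,  58. ])] [[606.0, 38.0, 151.0], [645.0, 79.0, 162.0]]
side can 224 [347. 238.] [array([499.2, 105.4])] [[478.0, 84.0, 151.0], [517.0, 127.0, 161.0]]
side rack [ 226  317  139   53 3374] ((546.998291015625, 351.2132568359375), (250.5417938232422, 97.53624725341797), 4.378138542175293) 65.53132264719636
side bin [309 164 101  41 697] ((539.7022094726562, -356.4091796875), (210.3181610107422, 262.445556640625), 79.14884185791016) 87.99784326258396
```

View pics/top.png

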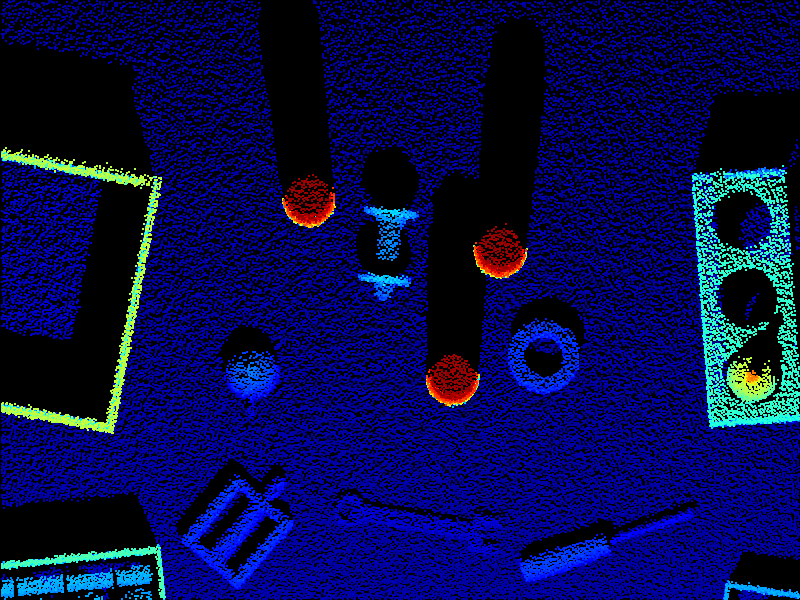

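The map agrees with the pictures; the two cameras differ by about 4 mm in y. I'll use averages: A (448,-89), B (499,103), C (627,55), rack centre (546.5,349) at 4.2°. Next: move above A with the fingers closing across the rack axis.

{"api": "play_rows", "payload": {
  "series": [
    [[0.0725, 0.126, 0.0075, 0, 0, -0.0093, 0], [0.0725, 0.126, 0.0075, 0, 0, -0.0093, 0], [0.0725, 0.126, 0.0075, 0, 0, -0.0093, 0], [0.0725, 0.126, 0.0075, 0, 0, -0.0093, 0], [0.0725, 0.126, 0.0075, 0, 0, -0.0093, 0], [0.0725, 0.126, 0.0075, 0, 0, -0.0093, 0], [0.0725, 0.126, 0.0075, 0, 0, -0.0093, 0], [0.0725, 0.126, 0.0075, 0, 0, -0.0093, 0], [0.0725, 0.126, 0.0075, 0, 0, -0.0093, 0], [0, 0, 0, 0, 0, 0, 0]]
  ],
  "newtons": 15
}}

```text
t: 1.35
eef_pos: [448.7, -86.8, 265.6]
tool_rot: [-0.0, 0.999, 0.037, 0.0]
force: [-0.2, -0.4, 0.5]
width: 0.999
finger_force: 0.0
```

```bash
cat > look.py <<'E'
from h import *
s=bot.read_state(); print(s["t"],np.round(s["eef_pos"],1),np.round(s["tool_rot"],4),np.round(s["force"],2),s["width"],s["finger_force"],np.round(s["q"],2))
def cans(c,lo=150):
    w=cloud(c); z=w[...,2]
    m=((z>lo)&(z<172)).astype(np.uint8)
    k,l,st,ce=cv2.connectedComponentsWithStats(m)
    for i in range(1,k):
        if st[i,4]>200:
            p=w[l==i]; print("can",st[i],np.round(cv2.minEnclosingCircle(p[:,:2].astype(np.float32)),1) if 0 else [np.round(a,1) for a in cv2.minEnclosingCircle(p[:,:2].astype(np.float32))],np.round(np.percentile(p,[2,98],axis=0),0).tolist())
E
python3 - <<'E'
from look import *
c=cam("wrist"); np.savez("w1",**c); cv2.imwrite("pics/w1.png",c["image"][:,:,::-1]); cans(c)
print(c["hand_eye"].round(2))
E
```

```text
1.35 [448.7 -86.8 265.6] [-4.000e-04  9.993e-01  3.720e-02  1.000e-04] [-0.16 -0.38  0.49] 0.9987235827509792 0.0 [-0.45 -0.12  1.86  0.    1.4   1.04]
can [  21  118   73   66 3640] [array([495.9, 103.1]), np.float64(22.8)] [[476.0, 82.0, 152.0], [516.0, 121.0, 162.0]]
can [ 292  210   60   59 2749] [array([445.2, -88. ]), np.float64(22.4)] [[426.0, -108.0, 155.0], [466.0, -68.0, 162.0]]
[[   0.     -0.96   -0.26   67.08]
 [   1.      0.      0.     -0.89]
 [   0.     -0.26    0.96 -146.16]
 [   0.      0.      0.      1.  ]]
```

View pics/w1.png

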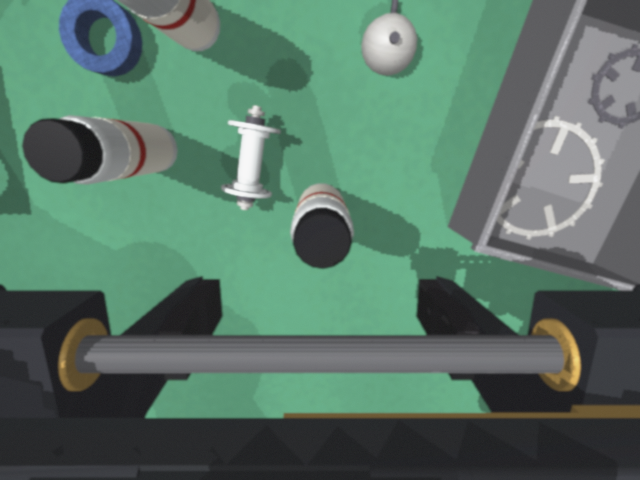

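The wrist view shows can A's cap at (322,237), centred between the fingers; the hub and other cans are clear. Next: descend and grip.

{"api": "play_rows", "payload": {
  "series": [
    [[-0.005, -0.004, -0.08, 0, 0, 0, 0], [0, 0, -0.08, 0, 0, 0, 0], [0, 0, -0.08, 0, 0, 0, 0], [0, 0, -0.08, 0, 0, 0, 0], [0, 0, -0.055, 0, 0, 0, 0], [0, 0, -0.03, 0, 0, 0, 0], [0, 0, 0, 0, 0, 0, 0], [0, 0, 0, 0, 0, 0, 0.8], [0, 0, 0, 0, 0, 0, 0.8], [0, 0, 0, 0, 0, 0, 0.8]]
  ],
  "newtons": 15
}}

```text
t: 2.65
eef_pos: [446.2, -92.0, 104.3]
tool_rot: [0.0, 0.999, 0.034, 0.001]
force: [-0.3, 0.8, 0.2]
width: 0.681
finger_force: 0.0
```

{"api": "play_rows", "payload": {
  "series": [
    [[0, 0, 0, 0, 0, 0, 0.8], [0, 0, 0, 0, 0, 0, 0.8], [0, 0, 0.05, 0, 0, 0, 0.8], [0, 0, 0.08, 0, 0, 0, 0.8], [0, 0, 0.08, 0, 0, 0, 0.8], [0, 0, 0.08, 0, 0, 0, 0.8], [0, 0, 0.08, 0, 0, 0, 0.8], [0, 0, 0.08, 0, 0, 0, 0.8], [0, 0, 0, 0, 0, 0, 0.8], [0, 0, 0, 0, 0, 0, 0.8]]
  ]
}}

```text
t: 3.9
eef_pos: [445.0, -91.5, 281.9]
tool_rot: [-0.001, 0.999, 0.034, -0.001]
force: [-0.4, 0.0, -2.7]
width: 0.58
finger_force: 14.9
```

```bash
python3 - <<'E'
from look import *
import look
F=[]
for i in range(3): 
    c=cam("wrist"); s=bot.read_state(); F.append(np.r_[s["force"],s["moment"]])
print(np.round(F,2),s["eef_pos"],s["width"],s["effort"].round(2))
np.savez("w2",**c); cv2.imwrite("pics/w2.png",c["image"][:,:,::-1])
E
```

```text
3.9 [445.  -91.5 281.9] [-5.000e-04  9.994e-01  3.390e-02 -1.100e-03] [-0.4   0.02 -2.72] 0.5801662308814772 14.949431928749846 [-0.47 -0.13  1.84 -0.    1.44  1.04]
[[-0.22  0.5  -2.5   0.06 -0.01 -0.04]
 [ 0.39  0.2  -2.53  0.    0.01 -0.04]
 [-0.49 -0.47 -2.75  0.03 -0.03 -0.05]] [444.92380032 -91.43530029 281.82905087] 0.5838433176353672 [ 2.000e-02 -2.991e+01 -3.677e+01  5.000e-02 -5.000e-02 -0.000e+00]
```

Can A reads about -2.6 N plus a small baseline, so it is full. Carrying it over towards pocket1.

{"api": "play_rows", "payload": {
  "series": [
    [[0, 0, 0.04, 0, 0, 0, 0.8], [0.032, 0.138, 0, 0, 0, 0, 0.8], [0.032, 0.138, 0, 0, 0, 0, 0.8], [0.032, 0.138, 0, 0, 0, 0, 0.8], [0.032, 0.138, 0, 0, 0, 0, 0.8], [0.032, 0.138, 0, 0, 0, 0, 0.8], [0.032, 0.138, 0, 0, 0, 0, 0.8], [0.032, 0.138, 0, 0, 0, 0, 0.8], [0.03, 0.135, 0, 0, 0, 0, 0.8], [0, 0, 0, 0, 0, 0, 0.8]]
  ]
}}

```text
t: 5.3
eef_pos: [547.1, 352.2, 299.1]
tool_rot: [-0.0, 0.999, 0.036, -0.001]
force: [0.1, -0.4, -2.5]
width: 0.583
finger_force: 15.0
```

```bash
python3 - <<'E'
from look import *
c=cam("wrist"); np.savez("w3",**c); cv2.imwrite("pics/w3.png",c["image"][:,:,::-1])
w=cloud(c); z=w[...,2]
m=(z>58)&(z<74)&(w[...,1]>250)&(w[...,0]<720)
p=w[m]; print(m.sum(),cv2.minAreaRect(p[:,:2].astype(np.float32)),np.median(p[:,2]))
E
```

```text
5.3 [547.1 352.2 299.1] [-3.000e-04  9.993e-01  3.610e-02 -5.000e-04] [ 0.06 -0.42 -2.49] 0.5826930986653702 14.968416773190256 [0.39 0.31 1.33 0.   1.5  1.89]
10037 ((564.2626342773438, 495.300537109375), (401.462158203125, 268.56011962890625), 81.119140625) 66.06835264127824
```

View pics/w3.png

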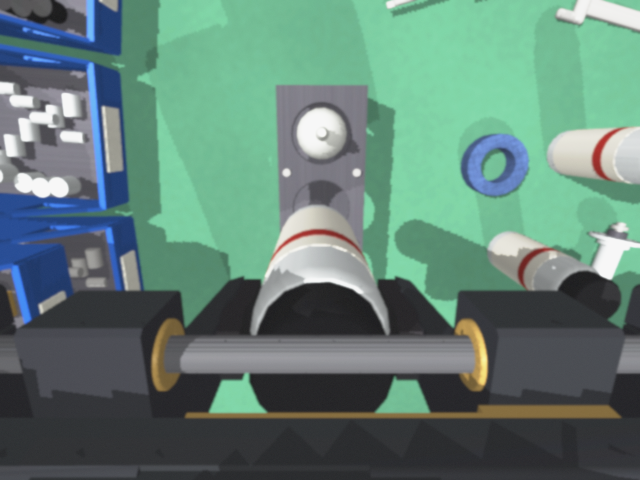

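The wrist view shows the rack's far end with the bottle at (322,133), the rack edges at columns 277–367, and the held can centred at column 320. Measuring the rack and can from this view.

```bash
python3 - <<'E'
from h import *
c=np.load("w3.npz"); w=cloud(c); z=w[...,2]
m=((z>55)&(z<78)).astype(np.uint8)
k,l,st,ce=cv2.connectedComponentsWithStats(m)
i=l[172,286]; p=w[l==i]; print(st[i])
# side edges per x bin
for x0 in range(545,690,15):
    q=p[abs(p[:,0]-x0)<4]
    if len(q)>20: print(x0,np.percentile(q[:,1],[1,99]).round(1),len(q))
print("far",[np.round(np.percentile(p[abs(p[:,1]-y)<6][:,0],[99]),1) for y in (315,330,345,360,375,390)])
# screw dots
for u,v in((286,173),(357,173)): print(w[v,u].round(1))
# held can body/cap
m=(z>210)&(z<330)&(abs(w[...,0]-546)<45)&(abs(w[...,1]-350)<24)
q=w[m]
for a,b in((215,235),(240,260),(260,280),(280,300)):
    r=q[(q[:,2]>a)&(q[:,2]<b)]
    if len(r)>30:
        A=np.c_[2*r[:,:2],np.ones(len(r))]; s=np.linalg.lstsq(A,(r[:,:2]**2).sum(1),rcond=None)[0]; print(a,len(r),s[:2].round(1),np.sqrt(s[2]+s[0]**2+s[1]**2).round(1))
E
```

```text
[ 275   85   93  167 7591]
545 [306.  396.6] 212
560 [306.5 398.4] 284
575 [308.3 398.8] 582
590 [309.3 399.7] 657
605 [310.1 401.3] 326
620 [310.7 401.8] 255
635 [312.3 403.5] 309
650 [313.2 403.9] 615
665 [315.  404.5] 722
far [array([670.2]), array([670.8]), array([669.8]), array([668.8]), array([667.5]), array([665.8])]
[580.1 390.4  69. ]
[585.5 315.9  68.8]
215 327 [546.  354.7] 26.1
240 471 [546.  354.2] 26.1
260 631 [546.2 353.8] 26.1
280 950 [545.8 353.4] 26.5
```

{"api": "play_rows", "payload": {
  "series": [
    [[-0.005, -0.008, 0, 0, 0, 0, 0.8], [0, 0, -0.06, 0, 0, 0, 0.8], [0, 0, -0.08, 0, 0, 0, 0.8], [0, 0, -0.08, 0, 0, 0, 0.8], [0, 0, -0.06, 0, 0, 0, 0.8], [0, 0, 0, 0, 0, 0, 0.8], [0, 0, 0, 0, 0, 0, 0.8], [0, 0, -0.03, 0, 0, 0, 0.8], [0, 0, -0.03, 0, 0, 0, 0.8], [0, 0, 0, 0, 0, 0, 0.8]]
  ]
}}

```text
t: 6.6
eef_pos: [544.3, 345.0, 161.9]
tool_rot: [0.001, 0.999, 0.034, -0.001]
force: [-0.6, -0.2, -1.8]
width: 0.585
finger_force: 15.0
```

```bash
python3 - <<'E'
from look import *
c=cam("side"); np.savez("s3",**c)
im=c["image"][270:410,200:400,::-1]; cv2.imwrite("pics/s3.png",cv2.resize(im,None,fx=4,fy=4,interpolation=2))
E
```

```text
6.6 [544.3 345.  161.9] [ 5.000e-04  9.994e-01  3.400e-02 -1.500e-03] [-0.56 -0.23 -1.78] 0.5846736447247003 14.968953949282877 [0.38 0.41 1.48 0.   1.25 1.88]
```

View pics/s3.png

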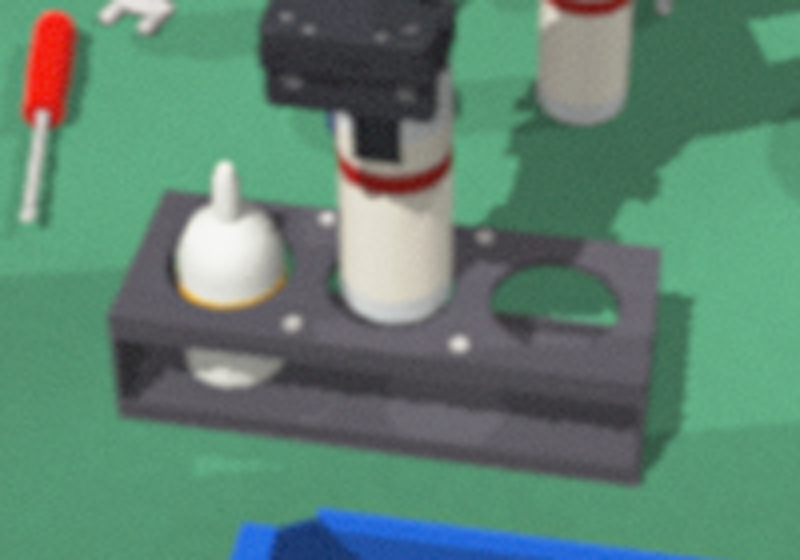

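The can's base is just entering the middle opening, about 4 mm low in y because the arm had overshot when I measured. I'll correct +4 mm in y and lower.

{"api": "play_rows", "payload": {
  "series": [
    [[0.001, 0.01, 0.01, 0, 0, 0, 0.8], [0, 0, 0, 0, 0, 0, 0.8], [0, 0, 0, 0, 0, 0, 0.8], [0, 0, -0.02, 0, 0, 0, 0.8], [0, 0, -0.03, 0, 0, 0, 0.8], [0, 0, -0.03, 0, 0, 0, 0.8], [0, 0, -0.025, 0, 0, 0, 0.8], [0, 0, -0.02, 0, 0, 0, 0.8], [0, 0, 0, 0, 0, 0, 0.8], [0, 0, 0, 0, 0, 0, 0.8]]
  ]
}}

```text
t: 7.9
eef_pos: [546.1, 349.5, 118.1]
tool_rot: [-0.0, 0.999, 0.034, 0.0]
force: [0.3, 0.3, -1.3]
width: 0.585
finger_force: 15.0
```

```bash
python3 -c "
from look import *"
```

```text
7.9 [546.1 349.5 118.1] [-1.000e-04  9.994e-01  3.390e-02  3.000e-04] [ 0.25  0.35 -1.29] 0.584639633494447 14.968893744517118 [ 0.39  0.46  1.5  -0.    1.18  1.89]
```

{"api": "play_rows", "payload": {
  "series": [
    [[0, 0, -0.012, 0, 0, 0, 0.8], [0, 0, -0.008, 0, 0, 0, 0.8], [0, 0, -0.003, 0, 0, 0, 0.8], [0, 0, 0, 0, 0, 0, 0.8], [0, 0, 0, 0, 0, 0, 0.1], [0, 0, 0, 0, 0, 0, 0.1], [0, 0, 0, 0, 0, 0, 0.1], [0, 0, 0, 0, 0, 0, 0.1], [0, 0, 0.05, 0, 0, 0, 0.1], [0, 0, 0.1, 0, 0, 0, 0]]
  ]
}}

```text
t: 9.15
eef_pos: [544.8, 348.9, 168.4]
tool_rot: [0.001, 0.999, 0.034, -0.002]
force: [0.1, -0.3, 0.2]
width: 0.985
finger_force: 0.0
```

```bash
python3 -c "
from look import *"
```

```text
9.15 [544.8 348.9 168.4] [ 6.000e-04  9.994e-01  3.390e-02 -1.600e-03] [ 0.14 -0.31  0.17] 0.9849189408286263 0.0 [ 0.39  0.4   1.47 -0.    1.27  1.89]
```

{"api": "play_rows", "payload": {
  "series": [
    [[0, 0, 0.1, 0, 0, 0, 0], [0, 0, 0.12, 0, 0, 0, 0], [-0.0195, -0.1025, 0, 0, 0, 0, 0], [-0.0195, -0.1025, 0, 0, 0, 0, 0], [-0.0195, -0.1025, 0, 0, 0, 0, 0], [-0.0195, -0.1025, 0, 0, 0, 0, 0], [-0.0195, -0.1025, 0, 0, 0, 0, 0], [-0.0195, -0.1025, 0, 0, 0, 0, 0], [0, 0, 0, 0, 0, 0, 0], [0, 0, 0, 0, 0, 0, 0]]
  ]
}}

```text
t: 10.4
eef_pos: [499.4, 103.7, 257.7]
tool_rot: [-0.0, 0.999, 0.034, 0.001]
force: [-0.6, 0.3, -0.6]
width: 0.996
finger_force: 0.0
```

```bash
python3 - <<'E'
from look import *
cam("wrist"); c=cam("wrist"); cans(c); print(bot.read_state()["eef_pos"].round(1))
c=cam("side"); w=cloud(c); z=w[...,2]
p=w[(z>152)&(z<180)&(w[...,1]>300)&(w[...,1]<400)&(abs(w[...,0]-545)<50)]
print(len(p),cv2.minEnclosingCircle(p[:,:2].astype(np.float32)),np.percentile(p[:,2],95)); np.savez("s4",**c)
E
```

```text
10.4 [499.4 103.7 257.7] [-2.000e-04  9.994e-01  3.360e-02  1.000e-03] [-0.65  0.26 -0.57] 0.9960700190054849 0.0 [-0.03  0.02  1.75  0.    1.38  1.47]
can [ 373   15   72   79 4397] [array([623.8,  56. ]), np.float64(22.7)] [[603.0, 37.0, 154.0], [643.0, 77.0, 162.0]]
can [ 290  212   62   61 2915] [array([495.8, 104.1]), np.float64(22.7)] [[477.0, 84.0, 155.0], [517.0, 124.0, 162.0]]
[499.2 104.3 257.1]
405 ((546.3126220703125, 354.9892883300781), 22.68377685546875) 164.97068465246372
```

Can A's top is at z 165, so it is seated. B is at (496,104); grip it.

{"api": "play_rows", "payload": {
  "series": [
    [[-0.008, 0, -0.08, 0, 0, 0, 0], [0, 0, -0.08, 0, 0, 0, 0], [0, 0, -0.08, 0, 0, 0, 0], [0, 0, -0.08, 0, 0, 0, 0], [0, 0, -0.04, 0, 0, 0, 0], [0, 0, -0.023, 0, 0, 0, 0], [0, 0, 0, 0, 0, 0, 0], [0, 0, 0, 0, 0, 0, 0.8], [0, 0, 0, 0, 0, 0, 0.8], [0, 0, 0, 0, 0, 0, 0.8]]
  ],
  "newtons": 15
}}

```text
t: 11.8
eef_pos: [496.2, 103.3, 103.9]
tool_rot: [0.0, 0.999, 0.034, 0.001]
force: [0.7, -1.0, 0.7]
width: 0.681
finger_force: 0.0
```

{"api": "play_rows", "payload": {
  "series": [
    [[0, 0, 0, 0, 0, 0, 0.8], [0, 0, 0, 0, 0, 0, 0.8], [0, 0, 0.05, 0, 0, 0, 0.8], [0, 0, 0.08, 0, 0, 0, 0.8], [0, 0, 0.08, 0, 0, 0, 0.8], [0, 0, 0.1, 0, 0, 0, 0.8], [0, 0, 0.1, 0, 0, 0, 0.8], [0, 0, 0.08, 0, 0, 0, 0.8], [0, 0, 0, 0, 0, 0, 0.8], [0, 0, 0, 0, 0, 0, 0.8]]
  ]
}}

```text
t: 13.05
eef_pos: [494.9, 103.4, 297.3]
tool_rot: [-0.0, 0.999, 0.034, -0.001]
force: [0.0, 1.2, -2.3]
width: 0.584
finger_force: 15.0
```

```bash
python3 - <<'E'
from look import *
F=[]
for i in range(4): 
    c=cam("wrist"); s=bot.read_state(); F.append(s["force"][2])
print(np.round(F,2),s["eef_pos"])
E
```

```text
13.05 [494.9 103.4 297.3] [-1.000e-04  9.994e-01  3.390e-02 -1.400e-03] [ 0.05  1.21 -2.34] 0.5838994902870744 14.996782327070832 [-0.03 -0.02  1.7   0.    1.46  1.47]
[-2.06 -2.93 -2.45 -2.96] [495.02812118 103.36419523 297.53127734]
```

B is about -2.6 N: full as well. Carrying it to pocket0.

{"api": "play_rows", "payload": {
  "series": [
    [[-0.014, 0.12, 0, 0, 0, 0, 0.8], [-0.014, 0.12, 0, 0, 0, 0, 0.8], [-0.014, 0.12, 0, 0, 0, 0, 0.8], [-0.014, 0.12, 0, 0, 0, 0, 0.8], [-0.014, 0.12, 0, 0, 0, 0, 0.8], [0, 0, 0, 0, 0, 0, 0.8], [0, 0, -0.04, 0, 0, 0, 0.8], [0, 0, -0.04, 0, 0, 0, 0.8], [0, 0, 0, 0, 0, 0, 0.8], [0, 0, 0, 0, 0, 0, 0.8]]
  ]
}}

```text
t: 14.5
eef_pos: [468.1, 342.7, 267.3]
tool_rot: [0.0, 0.999, 0.033, -0.0]
force: [0.4, -0.4, -2.4]
width: 0.583
finger_force: 15.0
```

```bash
python3 - <<'E'
from look import *
cam("wrist"); c=cam("wrist"); np.savez("w5",**c); w=cloud(c); z=w[...,2]; print(bot.read_state()["eef_pos"])
m=(z>58)&(z<74)&(w[...,1]>290)&(w[...,1]<420)&(w[...,0]<700)
p=w[m]
for x0 in range(470,690,20):
    q=p[abs(p[:,0]-x0)<4]
    if len(q)>20: print(x0,np.percentile(q[:,1],[1,99]).round(1),len(q))
print("far",[np.round(np.percentile(p[abs(p[:,1]-y)<6][:,0],[99]),1) for y in (330,345,360,375)])
e=s["eef_pos"]
for a,b in((0,20),(20,40),(-20,0)):
    r=w[(z>e[2]-40+a)&(z<e[2]-40+b)&(abs(w[...,0]-e[0])<45)&(abs(w[...,1]-e[1]-2)<24)]
    if len(r)>30:
        A=np.c_[2*r[:,:2],np.ones(len(r))]; f=np.linalg.lstsq(A,(r[:,:2]**2).sum(1),rcond=None)[0]; print(a,len(r),f[:2].round(1),np.sqrt(f[2]+f[0]**2+f[1]**2).round(1))
cv2.imwrite("pics/w5.png",c["image"][:,:,::-1])
E
```

```text
14.5 [468.1 342.7 267.3] [ 0.000e+00  9.994e-01  3.340e-02 -1.000e-04] [ 0.42 -0.41 -2.42] 0.5830091891303515 14.999462098348886 [0.43 0.17 1.56 0.   1.41 1.93]
[468.29721464 343.12590316 267.96200765]
470 [299.9 391.6] 256
490 [302.  392.7] 442
510 [303.4 394. ] 806
530 [304.7 395.8] 327
550 [305.9 397.4] 270
570 [307.2 398.8] 490
590 [309.4 399.6] 909
610 [310.1 401.8] 437
630 [311.3 403.2] 415
650 [313.2 403.8] 853
far [array([654.8]), array([654.5]), array([653.4]), array([652.1])]
0 652 [468.2 344. ] 26.1
20 980 [468.2 344. ] 26.1
-20 500 [468.2 344. ] 26.1
```

View pics/w5.png

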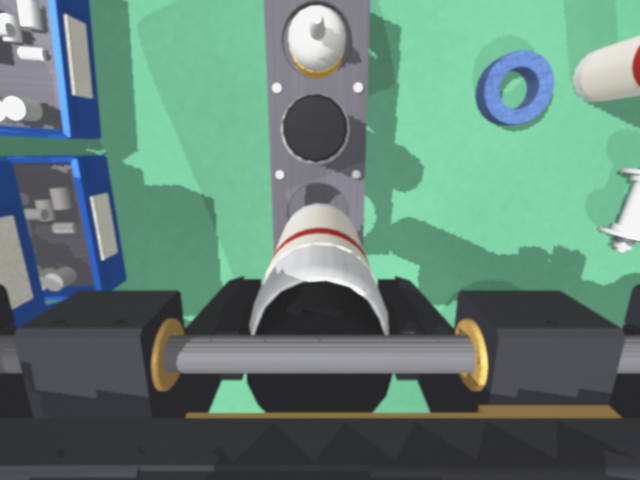

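The wrist view shows can A seated upright in the middle pocket at (315,127). The screws between the free pocket and the middle one are at (280,174) and (357,174), and I'll use them to fix x.

```bash
python3 - <<'E'
from h import *
w=cloud(np.load("w5.npz"))
for u,v in((280,174),(357,174),(277,88),(359,87)): print(np.nanmedian(w[v-1:v+2,u-1:u+2].reshape(-1,3),0).round(1))
E
```

```text
[503.3 384.1  67.8]
[508.3 309.8  68.4]
[580.2 389.8  68.4]
[586.3 315.3  68.4]
```

Pocket0 is at (466.7,344.5) and the can at (468.2,344.0), so shift x -1.5 mm and lower.

{"api": "play_rows", "payload": {
  "series": [
    [[-0.0035, 0.001, -0.06, 0, 0, 0, 0.8], [0, 0, -0.08, 0, 0, 0, 0.8], [0, 0, -0.06, 0, 0, 0, 0.8], [0, 0, -0.05, 0, 0, 0, 0.8], [0, 0, -0.04, 0, 0, 0, 0.8], [0, 0, -0.03, 0, 0, 0, 0.8], [0, 0, -0.03, 0, 0, 0, 0.8], [0, 0, -0.03, 0, 0, 0, 0.8], [0, 0, 0, 0, 0, 0, 0.8], [0, 0, 0, 0, 0, 0, 0.8]]
  ]
}}

```text
t: 15.85
eef_pos: [466.6, 343.9, 115.6]
tool_rot: [-0.0, 0.999, 0.034, 0.0]
force: [0.3, 0.0, -2.9]
width: 0.585
finger_force: 15.0
```

```bash
python3 -c "
from look import *"
```

```text
15.85 [466.6 343.9 115.6] [-1.000e-04  9.994e-01  3.390e-02  2.000e-04] [ 0.33  0.03 -2.88] 0.5850150672752625 14.999404815025628 [0.43 0.33 1.69 0.   1.12 1.93]
```

{"api": "play_rows", "payload": {
  "series": [
    [[0, 0, -0.01, 0, 0, 0, 0.8], [0, 0, -0.006, 0, 0, 0, 0.8], [0, 0, -0.002, 0, 0, 0, 0.8], [0, 0, 0, 0, 0, 0, 0.8], [0, 0, 0, 0, 0, 0, 0.1], [0, 0, 0, 0, 0, 0, 0.1], [0, 0, 0, 0, 0, 0, 0.1], [0, 0, 0, 0, 0, 0, 0.1], [0, 0, 0.05, 0, 0, 0, 0.1], [0, 0, 0.1, 0, 0, 0, 0]]
  ]
}}

```text
t: 17.1
eef_pos: [465.0, 343.1, 166.9]
tool_rot: [0.001, 0.999, 0.034, -0.002]
force: [-0.3, -0.3, 0.8]
width: 0.985
finger_force: 0.0
```

{"api": "play_rows", "payload": {
  "series": [
    [[0, 0, 0.11, 0, 0, 0, 0], [0, 0, 0.12, 0, 0, 0, 0], [0.066, -0.12, 0, 0, 0, 0, 0], [0.066, -0.12, 0, 0, 0, 0, 0], [0.066, -0.12, 0, 0, 0, 0, 0], [0.066, -0.12, 0, 0, 0, 0, 0], [0.066, -0.12, 0, 0, 0, 0, 0], [0.066, -0.12, 0, 0, 0, 0, 0], [0, 0, 0, 0, 0, 0, 0], [0, 0, 0, 0, 0, 0, 0]]
  ]
}}

```text
t: 18.35
eef_pos: [624.4, 55.9, 259.8]
tool_rot: [-0.0, 0.999, 0.034, -0.0]
force: [0.0, 0.7, -0.8]
width: 0.997
finger_force: 0.0
```

```bash
python3 - <<'E'
from look import *
cam("wrist"); c=cam("wrist"); cans(c); print(bot.read_state()["eef_pos"].round(1))
c=cam("side"); w=cloud(c); z=w[...,2]
for x in(467,545):
    p=w[(z>152)&(z<180)&(w[...,1]>300)&(w[...,1]<400)&(abs(w[...,0]-x)<35)]
    print(len(p),cv2.minEnclosingCircle(p[:,:2].astype(np.float32)),np.percentile(p[:,2],95))
c=cam("scene"); w=cloud(c); z=w[...,2]
p=w[(z>82)&(z<97)&(w[...,1]>-500)&(w[...,1]<-200)&(w[...,0]<700)&(w[...,0]>380)]
print(cv2.minAreaRect(p[:,:2].astype(np.float32)))
E
```

```text
18.35 [624.4  55.9 259.8] [-3.000e-04  9.994e-01  3.360e-02 -4.000e-04] [ 0.05  0.68 -0.81] 0.9974232685124026 0.0 [-0.1   0.28  1.45  0.    1.42  1.4 ]
can [ 291  207   61   60 2886] [array([624. ,  56.2]), np.float64(22.7)] [[605.0, 36.0, 155.0], [645.0, 76.0, 161.0]]
[624.2  57.  260.1]
414 ((469.08160400390625, 345.2275085449219), 23.006874084472656) 165.0910895270657
412 ((545.6722412109375, 353.7693786621094), 23.21857261657715) 164.88298245688665
((536.72021484375, -360.3155212402344), (202.27935791015625, 264.04248046875), 78.74551391601562)
```

Both full cans are seated (tops at z 165). Now C.

{"api": "play_rows", "payload": {
  "series": [
    [[0, 0, -0.08, 0, 0, 0, 0], [0, 0, -0.08, 0, 0, 0, 0], [0, 0, -0.08, 0, 0, 0, 0], [0, 0, -0.08, 0, 0, 0, 0], [0, 0, -0.045, 0, 0, 0, 0], [0, 0, -0.025, 0, 0, 0, 0], [0, 0, 0, 0, 0, 0, 0], [0, 0, 0, 0, 0, 0, 0.8], [0, 0, 0, 0, 0, 0, 0.8], [0, 0, 0, 0, 0, 0, 0.8]]
  ],
  "newtons": 12
}}

```text
t: 19.8
eef_pos: [625.2, 55.7, 104.8]
tool_rot: [0.0, 0.999, 0.034, 0.001]
force: [-0.2, -0.3, 0.3]
width: 0.683
finger_force: 0.0
```

{"api": "play_rows", "payload": {
  "series": [
    [[0, 0, 0, 0, 0, 0, 0.8], [0, 0, 0, 0, 0, 0, 0.8], [0, 0, 0.05, 0, 0, 0, 0.8], [0, 0, 0.08, 0, 0, 0, 0.8], [0, 0, 0.08, 0, 0, 0, 0.8], [0, 0, 0.1, 0, 0, 0, 0.8], [0, 0, 0.1, 0, 0, 0, 0.8], [0, 0, 0.08, 0, 0, 0, 0.8], [0, 0, 0, 0, 0, 0, 0.8], [0, 0, 0, 0, 0, 0, 0.8]]
  ]
}}

```text
t: 21.05
eef_pos: [624.1, 55.9, 299.0]
tool_rot: [-0.0, 0.999, 0.034, -0.001]
force: [-0.4, -0.4, -0.6]
width: 0.591
finger_force: 12.0
```

```bash
python3 - <<'E'
from look import *
F=[]
for i in range(4): 
    c=cam("wrist"); s=bot.read_state(); F.append(s["force"][2])
print(np.round(F,2),s["eef_pos"])
E
```

```text
21.05 [624.1  55.9 299. ] [-1.000e-04  9.994e-01  3.390e-02 -8.000e-04] [-0.4  -0.36 -0.56] 0.5913153763882026 11.999906713608652 [-0.1   0.25  1.4   0.    1.49  1.4 ]
[-0.43 -1.46 -0.69 -0.37] [624.0562811   55.81189478 298.2477564 ]
```

C reads only about -0.7 N, so it is empty. Look for a clear patch of bin floor in the saved scene depth.

```bash
python3 - <<'E'
from h import *
c=np.load("scene.npz"); w=cloud(c).reshape(-1,3); a=np.deg2rad(-11.2)
d=w[:,:2]-[537,-358]; X=d[:,0]*np.cos(a)+d[:,1]*np.sin(a); Y=-d[:,0]*np.sin(a)+d[:,1]*np.cos(a)
for y in range(-84,96,14):
    print(y,[ (lambda q: int(round(np.percentile(q,85))) if len(q)>1 else -9)(w[(abs(X-x)<7)&(abs(Y-y)<7),2]) for x in range(-112,120,14)])
im=c["image"][150:290,90:260,::-1]; cv2.imwrite("pics/bin.png",cv2.resize(im,None,fx=4,fy=4,interpolation=2))
E
```

```text
-84 [54, 5, 6, 6, 5, 6, 7, 5, 6, 6, 6, 5, -9, -9, -9, -9, -9]
-70 [54, 5, 6, 5, 6, 6, 6, 7, 5, 6, 6, 7, -9, -9, -9, -9, -9]
-56 [33, 6, 6, 6, 7, 7, 7, 5, 5, 5, 6, 8, -9, -9, -9, -9, -9]
-42 [36, 5, 7, 7, 6, 6, 6, 6, 7, 5, 7, 8, -9, -9, -9, -9, -9]
-28 [46, 7, 7, 5, 6, 6, 7, 6, 6, 6, 6, 7, -9, -9, -9, -9, -9]
-14 [62, 7, 7, 7, 6, 5, 5, 6, 6, 7, 6, 7, -9, -9, -9, -9, -9]
0 [57, 6, 6, 6, 5, 6, 6, 5, 6, 6, 7, 6, -9, -9, -9, -9, -9]
14 [82, 7, 5, 6, 6, 6, 6, 6, 7, 7, 6, 6, -9, -9, -9, -9, -165]
28 [60, 7, 6, 7, 6, 6, 5, 5, 6, 6, 6, 5, -9, -9, -9, -9, -751]
42 [74, 6, 9, 6, 5, 6, 7, 5, 7, 7, 5, 5, -9, -9, -9, -9, -747]
56 [90, -9, -9, -9, -9, -9, -9, -9, -9, -9, -9, -9, -9, -9, -9, -9, -746]
70 [92, -9, -9, -9, -9, -9, -9, -9, -9, -9, -9, -9, -9, -9, -9, -9, -747]
84 [87, 69, 88, 88, 88, 84, 90, 89, 89, 89, 89, 89, 89, 89, 90, 90, 89]
```

View pics/bin.png

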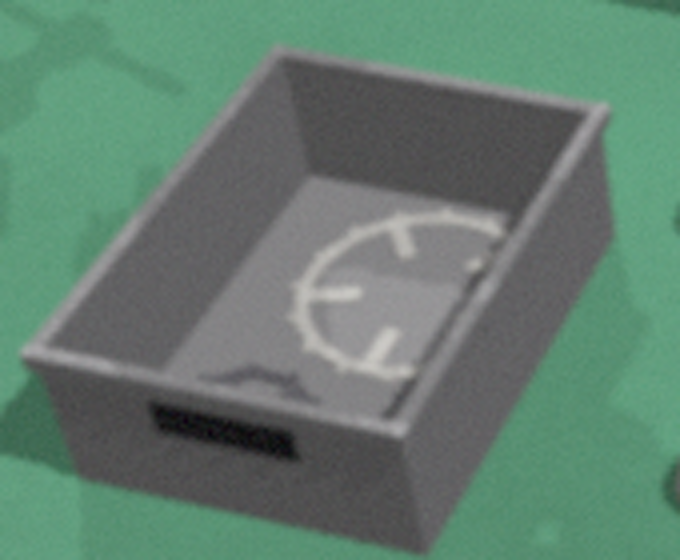

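Objects on the bin floor are thin, and the -y half of the floor is clear. Placing the can at about (512,-409).

{"api": "play_rows", "payload": {
  "series": [
    [[-0.0313, -0.1292, 0, 0, 0, 0, 0.8], [-0.0313, -0.1292, 0, 0, 0, 0, 0.8], [-0.0313, -0.1292, 0, 0, 0, 0, 0.8], [-0.0313, -0.1292, 0, 0, 0, 0, 0.8], [-0.0313, -0.1292, 0, 0, 0, 0, 0.8], [-0.0313, -0.1292, 0, 0, 0, 0, 0.8], [-0.0313, -0.1292, 0, 0, 0, 0, 0.8], [-0.0313, -0.1292, 0, 0, 0, 0, 0.8], [-0.0313, -0.1292, 0, 0, 0, 0, 0.8], [0, 0, 0, 0, 0, 0, 0.8]]
  ]
}}

```text
t: 22.5
eef_pos: [510.1, -412.7, 298.3]
tool_rot: [-0.001, 1.0, 0.031, -0.001]
force: [0.8, 0.8, -1.0]
width: 0.588
finger_force: 12.0
```

{"api": "play_rows", "payload": {
  "series": [
    [[0, 0, -0.04, 0, 0, 0, 0.8], [0, 0, -0.07, 0, 0, 0, 0.8], [0, 0, -0.08, 0, 0, 0, 0.8], [0, 0, -0.08, 0, 0, 0, 0.8], [0, 0, -0.07, 0, 0, 0, 0.8], [0, 0, -0.05, 0, 0, 0, 0.8], [0, 0, -0.03, 0, 0, 0, 0.8], [0, 0, -0.02, 0, 0, 0, 0.8], [0, 0, -0.01, 0, 0, 0, 0.8], [0, 0, 0, 0, 0, 0, 0.8]]
  ]
}}

```text
t: 23.75
eef_pos: [512.3, -409.6, 120.5]
tool_rot: [0.0, 0.999, 0.034, 0.0]
force: [-0.1, -0.5, -1.6]
width: 0.589
finger_force: 12.0
```

{"api": "play_rows", "payload": {
  "series": [
    [[0, 0, -0.014, 0, 0, 0, 0.8], [0, 0, -0.01, 0, 0, 0, 0.8], [0, 0, -0.004, 0, 0, 0, 0.8], [0, 0, 0, 0, 0, 0, 0.8], [0, 0, 0, 0, 0, 0, 0.1], [0, 0, 0, 0, 0, 0, 0.1], [0, 0, 0, 0, 0, 0, 0.1], [0, 0, 0, 0, 0, 0, 0.1], [0, 0, 0.05, 0, 0, 0, 0.1], [0, 0, 0.1, 0, 0, 0, 0]]
  ]
}}

```text
t: 25.0
eef_pos: [511.3, -408.5, 168.8]
tool_rot: [-0.001, 0.999, 0.034, -0.001]
force: [1.0, -0.5, 0.5]
width: 0.985
finger_force: 0.0
```

{"api": "play_rows", "payload": {
  "series": [
    [[0, 0, 0.1, 0, 0, 0, 0], [0, 0, 0.12, 0, 0, 0, 0], [0, 0, 0.1, 0, 0, 0, 0], [-0.1, 0.05, 0, 0, 0, 0, 0], [-0.1, 0.05, 0, 0, 0, 0, 0], [0, 0, 0, 0, 0, 0, 0], [0, 0, 0, 0, 0, 0, 0], [0, 0, 0, 0, 0, 0, 0], [0, 0, 0, 0, 0, 0, 0], [0, 0, 0, 0, 0, 0, 0]]
  ]
}}

```text
t: 26.25
eef_pos: [432.4, -369.5, 296.6]
tool_rot: [-0.0, 0.999, 0.034, -0.0]
force: [-1.5, -0.4, -0.1]
width: 0.998
finger_force: 0.0
```

```bash
python3 - <<'E'
from look import *
c=cam("scene"); cv2.imwrite("pics/end.png",c["image"][:,:,::-1]); cans(c,145)
E
```

```text
26.25 [ 432.4 -369.5  296.6] [-2.000e-04  9.994e-01  3.400e-02 -1.000e-04] [-1.47 -0.44 -0.05] 0.9982878842014213 0.0 [-0.92  0.12  1.55  0.    1.46  0.59]
can [333  54  56  24 557] [array([ 6.1, -2.3]), np.float64(75.9)] [[25.0, -68.0, 146.0], [73.0, 65.0, 172.0]]
can [   4   97   71   41 1667] [array([ 337.9, -705.2]), np.float64(75.5)] [[285.0, -767.0, 147.0], [400.0, -638.0, 166.0]]
can [133 162  24  21 404] [array([ 515.8, -411.3]), np.float64(24.5)] [[496.0, -430.0, 146.0], [535.0, -390.0, 166.0]]
can [513 169  25  22 395] [array([470.4, 339.5]), np.float64(23.9)] [[451.0, 319.0, 146.0], [492.0, 360.0, 165.0]]
can [523 194  26  23 446] [array([548.3, 349.2]), np.float64(24.1)] [[528.0, 327.0, 146.0], [569.0, 367.0, 165.0]]
```

View pics/end.png

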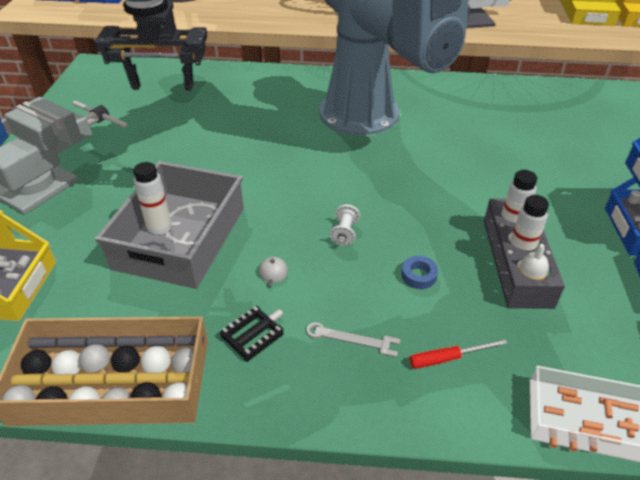

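The final view shows two cans upright in the rack at (520,185) and (532,215), and the empty can standing in the bin at (150,195). The bystanders have not moved and the gripper is clear.

```bash
python3 -c "
from rig import ticket
print(ticket.close_job())"
```

```text
the job is handed in; nothing more can be done
None
```

Job handed in at about 26 s: the two full cans (A and B) stand in rack pockets 1 and 0, the empty can (C) stands in the scrap bin, and the other items look unmoved in the final picture; no verdict was returned.

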